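# Set up the grit sieve stack

## Robot

A 6-joint arm with a two-finger parallel gripper is mounted at the origin on a cart in front of the work surface, level with it; the furniture and walls round the work are solid. World frame = base frame: x ahead of the robot, y to its left, z up, the work surface at z = 0. Lengths are in m, angles in rad, forces in N, time in s.
With the tool pointing down it reaches from about 0.325 to 1 m from the base axis. Payload 5.1 kg.
Tool frame: the origin (TCP) lies midway between the tips of the shut fingers; the grasp point (between the pads) lies ctrl.hold_point_z behind it (ctrl.hold_point_z is the distance from the TCP to the grasp point, in m); z points along the fingers, y is the line along which they close (so a half turn about z gives the same grasp; the last joint's range is limited). The gripper opens to 85 mm and grips with 20 to 120 N. Pads are 22 mm wide; open, the fingers measure 114 mm over their backs; the gripper's body (76 mm by 85 mm) begins 54 mm behind the grasp point. The pads swing forward as they close: fully open they stand 13 mm farther back than shut.
Start: joints at [-1.247, 0.124, 1.65, -0, 1.367, -0.083], TCP at [0.257, -0.597, 0.206] pointing down, gripper open.
Joint ranges: [-2.61, 2.61], [-1.02, 2.33], [0.03, 2.71], [-1.35, 4.49], [0.32, 2.68], [-2.91, 2.91]. Speed limits (rad/s): [2.57, 2.57, 3.14, 3.14, 3.14, 3.14].

## Interface

Orientations are given as a unit quaternion [w, x, y, z].
In Python, from plant import ctrl gives the robot as it stands. The module is installed in compiled form; this text tells all that it offers.
- The arm moves only by the shell command python3 -m crank 'ROWS' [FORCE]. ROWS is JSON, one flat list of numbers, 7 for each row, row after row: the closure, from 0 (fully open) to 1 (shut), then the shift along the tool's x, y, z in m, then the turn, a rotation vector about the tool's x, y, z in degrees. A call has 1 to 8 rows; each row shifts and turns the commanded pose from where the row before left it, along the tool's axes as they then stand; what a row does not reach is not made up. A row lasts 1/12 s, in which the tool goes at most 41.7 mm and 7.16 degrees, less where a joint would pass 70% of its speed; a pose out of reach is approached as far as the arm can. A call is refused whole if a number of a shift passes 0.0417 or a number of a turn 7.16, either way. A call with a gripper value outside its range is refused whole. The fingers move at their own pace and stop on an object; FORCE is the grip in N (left out, the last holds). Time passes only in rows, so rows that do not move let the fingers close. It gives the time, the measured TCP pose, the force, the opening and the grip force at its end, in the units of the state.
- ctrl.read_state(): the state, without advancing time (a new reading comes with each control period).
- ctrl.read_camera(name): name is "side" or "top" or "wrist"; returns the picture (480x640x3 uint8, blue, green, red); there is no depth.
- ctrl.get_calibration(name): a dict with "fovy" (degrees; the focal length in pixels is half the picture's height over the tangent of half this angle, whatever the lens; pixels are square), "cx", "cy" (the principal point, pixels), "rvec" (rotation vector, rad) and "tvec" (3), from world to camera coordinates, as OpenCV has them. Camera axes: x right, y down, z forward; pixel columns grow to the right and rows downward; lengths in m; the calibration is good to about 2 mm. A picture is of the moment at which its call begins: read the wrist's pose just before it. get_calibration takes no time and is no camera call; for the wrist camera it gives the pose at the moment of the call.
- ctrl.finish_job(): hands the job in; it is judged then, once.
Trained networks look in the newest picture that a camera, given by its name, has taken for a name from the list of things; names that differ only in an ending like _2 or _b are one class to them, and where a whole thing is asked for, a point or a joint stands for the part that bears it (a point fixed in the world has none). Each returns a list of dicts, best first, with "confidence" (0 to 1); they miss things now and then, are a little off and sometimes report something else, mostly with a low value. They report only what shows in the picture. A call takes as long as a camera call.
- ctrl.boxes_of(query, camera): "rect" ([centre column, centre row, width, height] in pixels, round what is visible of it).
- ctrl.place_of(query, camera): "xy" ([column, row] in pixels: a listed point, or the origin of a listed thing).
The state is a dict: "time_s": time; "q": joint angles; "qvel": joint speeds; "tau": joint torques, N m; "tool_pos": TCP position; "tool_rot": TCP orientation; "ft_force": force on the tool from outside, world axes, zero at the start; "moment": the same for the moment, N m; "opening": finger opening in m; "finger_force": force on a finger pad.
Only numpy, scipy, OpenCV 4.12 (cv2) and the standard library are available. Lean on these libraries where they do the work, as an engineer would, in place of code of your own. Each camera call takes 0.05 s, during which the arm holds its last target. There are 200 camera calls.

## Task

Set up the little sieve stack for grading grit: leave the catch pan standing where it is and build up on it, one piece at a time from the bottom: the fine sieve, then the medium, then the coarse, and last the lid. Seat each piece fully home in the rim below it so that the stack stands straight, and do not knock over or shove aside the three plant pots standing round the work.

Things in the scene. Friction and masses are not known exactly. Their poses are not given: they have to be found in the camera images.
- catch_pan_center (a point): The catch pan, foot of the stack: round steel pan, 66 mm outside, 30 mm tall, walls 3 mm thick, closed plain floor, mouth 60 mm wide, standing on a flat round foot 86 mm wide and 4 mm thick that none of the others has; 220 g, loose on the table. Point: its centre, 15 mm above its underside and 15 mm below its rim. z up its axis.
- fine_sieve_center (a point): The fine sieve: 2 mm mesh, looks like grey cloth. Round, open, steel, 66 mm outside, 42 mm tall, 90 g. Lowest 10 mm: a 56 mm skirt, tapered to 51 mm at its foot; it drops wholly into the rim of the piece below, 2 mm play all round. Above it a straight 66 mm band to grip. Point: its centre, 21 mm above its underside; seated, 26 mm above the pan's centre. z up its axis.
- medium_sieve_center (a point): The medium sieve: 6 mm mesh, ten openings across. Round, open, steel, 66 mm outside, 42 mm tall, 90 g. Lowest 10 mm: a 56 mm skirt, tapered to 51 mm at its foot; it drops wholly into the rim of the piece below, 2 mm play all round. Above it a straight 66 mm band to grip. Point: its centre, 21 mm above its underside; seated, 32 mm above the fine sieve's centre. z up its axis.
- coarse_sieve_center (a point): The coarse sieve: wide 15 mm grid, four openings across. Round, open, steel, 66 mm outside, 42 mm tall, 90 g. Lowest 10 mm: a 56 mm skirt, tapered to 51 mm at its foot; it drops wholly into the rim of the piece below, 2 mm play all round. Above it a straight 66 mm band to grip. Point: its centre, 21 mm above its underside; seated, 32 mm above the medium sieve's centre. z up its axis.
- sieve_lid_knob (a point): The sieve lid: closed steel disc 66 mm wide, 5 mm thick, over the same 10 mm tapered skirt as the sieves, 90 g, with a turned wooden knob to grip (20 mm wide, from 15 to 46 mm above the underside; fingertips can reach down to the disc). Point: on the axis in the knob, 36 mm above the underside; seated, 47 mm above the coarse sieve's centre. z up its axis.
- sedum_pot: A lime-green sedum in a black square nursery pot, 104x94x106 mm with its leaves (pot about 66 mm square and 71 mm tall), loose; origin at the centre of its underside. Leave it standing.
- large_clay_pot: An empty terracotta pot standing upright, 67 mm across the rim, 61 mm tall, loose; origin at the centre of its underside. Leave it standing.
- small_clay_pot: An empty terracotta pot standing upright, 53 mm across the rim, 48 mm tall, loose; origin at the centre of its underside. Leave it standing.

How it is judged:
On the way, in this order (a step that is already met when the one before it is completed fails the run):
1. the fine sieve is seated on the catch pan (z of fine_sieve_center in the frame of catch_pan_center between 0.023 and 0.029 m and horizontal distance between fine_sieve_center and catch_pan_center below 0.005 m and angle between fine_sieve_center's own z axis and vertical below 0.06 rad), for 0.2 s.
2. the medium sieve is seated on the fine one (all of step 1 and z of medium_sieve_center in the frame of fine_sieve_center between 0.029 and 0.035 m and horizontal distance between medium_sieve_center and fine_sieve_center below 0.005 m and angle between medium_sieve_center's own z axis and vertical below 0.06 rad), for 0.2 s.
3. the coarse sieve is seated on the medium one (all of step 2 and z of coarse_sieve_center in the frame of medium_sieve_center between 0.029 and 0.035 m and horizontal distance between coarse_sieve_center and medium_sieve_center below 0.005 m and angle between coarse_sieve_center's own z axis and vertical below 0.06 rad), for 0.2 s.
4. the lid is seated on the coarse sieve (all of step 3 and z of sieve_lid_knob in the frame of coarse_sieve_center between 0.044 and 0.05 m and horizontal distance between sieve_lid_knob and coarse_sieve_center below 0.005 m and angle between sieve_lid_knob's own z axis and vertical below 0.06 rad), for 0.2 s.
At the end, for the whole second after the job is handed in: From the pan up, the fine sieve, medium sieve, coarse sieve and lid are each seated in the rim below (height right to 3 mm, axes within 5 mm, tilt under 0.06 rad); the pan stands on the table; all is at rest (all of step 4 and angle between catch_pan_center's own z axis and vertical below 0.06 rad and height (world z) of catch_pan_center below 0.02 m and linear speed of each of catch_pan, fine_sieve, medium_sieve, coarse_sieve, sieve_lid below 0.02 m/s and angular speed of each of catch_pan, fine_sieve, medium_sieve, coarse_sieve, sieve_lid below 0.2 rad/s); the robot touches nothing.
It fails at once if a plant pot is knocked over or shoved more than 40 mm (distance of any of sedum_pot, large_clay_pot, small_clay_pot from where it was at the start of the episode above 0.04 m or angle between any of sedum_pot, large_clay_pot, small_clay_pot's own z axis and vertical above 0.5 rad).
It fails at once if the catch pan is shoved more than 40 mm from where it stood (distance of catch_pan_center from where it was at the start of the episode above 0.04 m).
It also fails if it takes over 120 s, if anything falls off the work surface, if the arm or the gripper's body presses on something with over 40 N, if the wrist force passes 120 N, or if a joint passes its speed limit or range.

## Working session

There is one attempt and no reset: what is moved stays moved. The work goes in short steps, Python scripts to look and compute and a shell command to move; the robot and the scene stay as the last step left them, time stands still between calls to the robot, and variables do not carry over. Pictures are saved under pics/ and viewed, at most 14 in all, crops included, and the job is handed in when it is done.

```bash
mkdir -p pics; cat > h.py <<'E'
import numpy as np, cv2
from plant import ctrl
from scipy.spatial.transform import Rotation as R
N=['catch_pan_center','fine_sieve_center','medium_sieve_center','coarse_sieve_center','sieve_lid_knob','sedum_pot','large_clay_pot','small_clay_pot']
Z=[.015,.021,.021,.021,.036,0,0,0]
def ray(cam,uv):
    c=ctrl.get_calibration(cam); f=240/np.tan(np.radians(c['fovy'])/2)
    M=cv2.Rodrigues(np.array(c['rvec'],float))[0]; t=np.array(c['tvec'],float).ravel()
    return -M.T@t, M.T@np.array([(uv[0]-c['cx'])/f,(uv[1]-c['cy'])/f,1])
def hit(cam,uv,z):
    o,d=ray(cam,uv); return o+d*(z-o[2])/d[2]
def shot(cam,name):
    cv2.imwrite(f'pics/{name}.png',ctrl.read_camera(cam))
def st():
    s=ctrl.read_state(); r=R.from_quat(np.roll(s['tool_rot'],-1)).as_matrix()
    return s,np.array(s['tool_pos']),r
E
python3 - <<'E'
from h import *
print(ctrl.hold_point_z); s,p,r=st(); print(p,r.round(3),s['opening'])
for cam in ['top','side']:
    shot(cam,cam+'0'); o,d=ray(cam,[320,240]);print(cam,o.round(3),d.round(2))
    for n,z in zip(N,Z):
        for q in ctrl.place_of(n,cam)[:3]: print(n,round(q['confidence'],2),np.round(q['xy'],1),hit(cam,q['xy'],z)[:2].round(4))
E
```

```text
0.0187
[ 0.25696812 -0.59633686  0.20464862] [[ 0.918  0.396 -0.001]
 [ 0.396 -0.918  0.002]
 [ 0.    -0.002 -1.   ]] 0.0857276759994184
top [0.476 0.222 0.911] [ 0.06 -0.01 -1.  ]
catch_pan_center 0.71 [382.4 177.5] [0.642 0.093]
fine_sieve_center 0.75 [223.4 281.7] [0.4626 0.3814]
medium_sieve_center 0.9 [342.9 285.1] [0.4508 0.1709]
coarse_sieve_center 0.92 [425.4 262.2] [0.4871 0.0234]
sieve_lid_knob 0.9 [293.5 194.8] [0.6116 0.2536]
sedum_pot 0.6 [198.8 176.1] [0.6564 0.4278]
large_clay_pot 0.62 [294.4 338.3] [0.3579 0.2595]
small_clay_pot 0.87 [358.1 112.7] [0.7676 0.1313]
side [0.241 0.977 0.577] [ 0.34 -0.78 -0.52]
catch_pan_center 0.73 [306.3 229.1] [0.648  0.1001]
fine_sieve_center 0.59 [344.4 334.7] [0.4561 0.3871]
medium_sieve_center 0.87 [378.7 261.5] [0.4672 0.1717]
medium_sieve_center 0.69 [425.2 314.1] [0.351  0.2922]
coarse_sieve_center 0.58 [386.2 222.2] [0.4969 0.0223]
sieve_lid_knob 0.55 [291.4 264.6] [0.6062 0.2603]
sedum_pot 0.96 [223.  330.4] [0.653  0.4277]
large_clay_pot 0.78 [427.1 311.8] [0.3535 0.2591]
large_clay_pot 0.43 [308.4 229.6] [0.6537 0.077 ]
small_clay_pot 0.88 [245.8 231.3] [0.7771 0.1319]
```

View pics/top0.png

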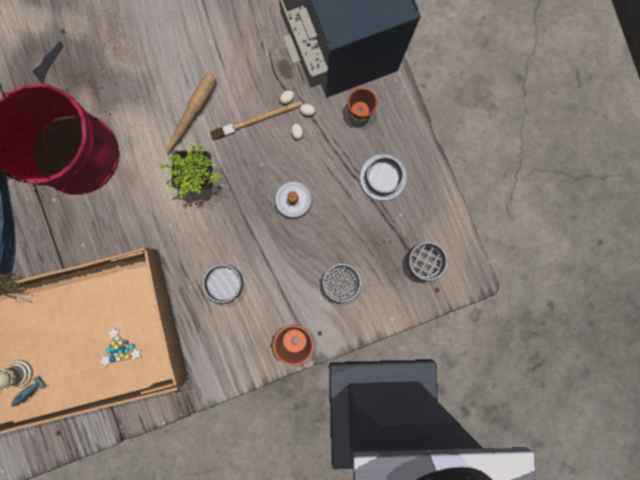

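View pics/side0.png

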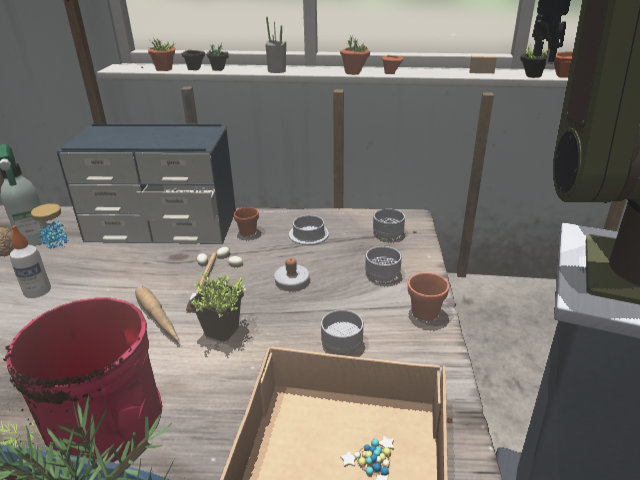

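Both views agree: all pieces stand upright. In the top view the pan is at (383,177), fine at (223,284), medium at (341,284), coarse at (426,261) and lid at (293,199). The pots keep clear of the current closing direction. Next I move over the area for a wrist look.

```bash
python3 -m crank '[0,0.026,-0.031,-0.005,0,0,0,0,0.026,-0.031,-0.005,0,0,0,0,0.026,-0.031,-0.005,0,0,0,0,0.026,-0.031,-0.005,0,0,0,0,0.026,-0.031,-0.005,0,0,0,0,0.026,-0.031,-0.005,0,0,0,0,0.026,-0.031,-0.005,0,0,0,0,0.026,-0.031,-0.005,0,0,0]' 20
python3 -m crank '[0,0.026,-0.031,-0.005,0,0,0,0,0.026,-0.031,-0.005,0,0,0,0,0.026,-0.031,-0.005,0,0,0,0,0.026,-0.031,-0.005,0,0,0,0,0.026,-0.031,-0.005,0,0,0,0,0.026,-0.031,-0.005,0,0,0,0,0.026,-0.031,-0.005,0,0,0,0,0.026,-0.031,-0.005,0,0,0]'
python3 -m crank '[0,0.026,-0.031,0,0,0,0,0,0.026,-0.031,0,0,0,0,0,0.026,-0.031,0,0,0,0,0,0.026,-0.031,0,0,0,0,0,0,0,0,0,0,0,0,0,0,0,0,0,0]'
python3 - <<'E'
from h import *
shot('wrist','w0'); s,p,r=st(); print(p,r.round(3)); o,d=ray('wrist',[320,240]); print(o,d, ctrl.get_calibration('wrist'))
for n,z in zip(N,Z):
    for q in ctrl.place_of(n,'wrist')[:2]: print(n,round(q['confidence'],2),np.round(q['xy'],1),hit('wrist',q['xy'],z)[:2].round(4))
E
```

```text
time_s: 1.57
tool_pos: [0.3501, -0.2851, 0.2463]
tool_rot: [0.0, 0.979, 0.202, 0.0]
ft_force: [1.1, 0.5, 0.2]
opening: 0.0852
finger_force: 0.0
time_s: 2.23
tool_pos: [0.443, 0.0253, 0.2867]
tool_rot: [0.0, 0.979, 0.202, 0.001]
ft_force: [-0.1, -0.3, 0.4]
opening: 0.0854
finger_force: 0.0
time_s: 2.73
tool_pos: [0.4893, 0.18, 0.2855]
tool_rot: [0.0, 0.979, 0.204, -0.001]
ft_force: [0.1, 0.2, -0.1]
opening: 0.0855
finger_force: 0.0
[0.48924188 0.1787215  0.28567652] [[ 0.918  0.397 -0.001]
 [ 0.397 -0.918 -0.001]
 [-0.001  0.    -1.   ]]
[0.55498246 0.20785982 0.45478145] [-0.25746946 -0.12890941 -0.95779794] {'fovy': 59.515840229237284, 'cx': 312.99141204930106, 'cy': 238.9470384429918, 'rvec': array([-2.41646825,  1.58752969,  0.23183308]), 'tvec': array([-0.02924615,  0.43767791,  0.60466529])}
catch_pan_center 0.6 [463.8  77.8] [0.6449 0.0848]
fine_sieve_center 0.64 [119.2 132.1] [0.4626 0.3785]
medium_sieve_center 0.84 [309.4 219.9] [0.4546 0.1674]
coarse_sieve_center 0.84 [448.3 247.4] [0.4858 0.0167]
sieve_lid_knob 0.64 [287.2  38.5] [0.6071 0.254 ]
large_clay_pot 0.7 [203.3 261.2] [0.3569 0.2587]
```

View pics/w0.png

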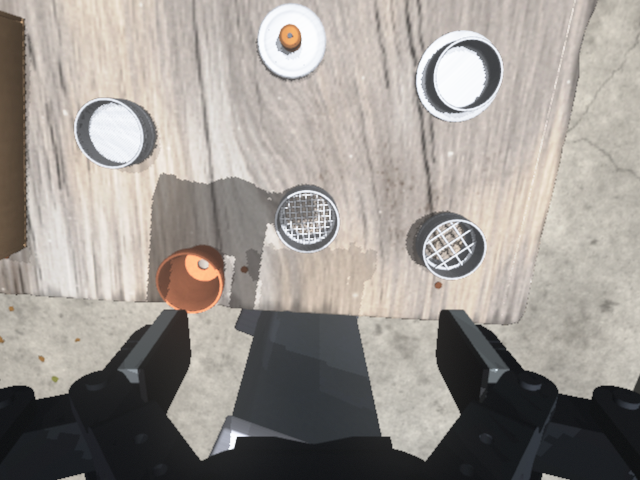

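The wrist view shows every piece upright and clear: pan (464,75), lid (291,40), fine (113,132), medium (307,219), coarse (453,246). I'll refine the positions by fitting the known rim circles.

```bash
cat >> h.py <<'E'
def proj(cam,P):
    c=ctrl.get_calibration(cam); f=240/np.tan(np.radians(c['fovy'])/2)
    K=np.array([[f,0,c['cx']],[0,f,c['cy']],[0,0,1]])
    return cv2.projectPoints(np.asarray(P,float),np.array(c['rvec'],float),np.array(c['tvec'],float),K,None)[0][:,0]
a=np.arange(0,2*np.pi,np.pi/60)
def fit(cam,img,xy,circles,span=.012):
    """best (x,y) such that the circles [(radius,z)] lie on image edges"""
    g=cv2.GaussianBlur(img.astype(np.float32),(0,0),1.0)
    m=np.sqrt(sum(cv2.Sobel(g,cv2.CV_32F,i,1-i)**2 for i in (0,1)).sum(2)); m=np.minimum(m,250)
    best=None
    for step in (.001,.00025):
        c0=best[1] if best else xy; w=span if step==.001 else .001
        for dx in np.arange(-w,w+1e-9,step):
            for dy in np.arange(-w,w+1e-9,step):
                s=0
                for r,z in circles:
                    q=proj(cam,np.c_[c0[0]+dx+r*np.cos(a),c0[1]+dy+r*np.sin(a),0*a+z]).astype(np.float32)
                    s+=cv2.remap(m,q[:,:1],q[:,1:],cv2.INTER_LINEAR).mean()
                if best is None or s>best[0]: best=(s,(c0[0]+dx,c0[1]+dy))
    return np.array(best[1]),best[0]
C={'pan':[(.033,.03),(.043,.004)],'fine':[(.033,.042),(.030,.042)],'medium':[(.033,.042),(.030,.042)],'coarse':[(.033,.042),(.030,.042)],'lid':[(.033,.015)]}
E
cat > f.py <<'E'
from h import *
X={'pan':(.643,.090),'fine':(.462,.380),'medium':(.454,.169),'coarse':(.486,.020),'lid':(.609,.255)}
for cam in ['wrist','top']:
    img=ctrl.read_camera(cam)
    for k in X:
        p,s=fit(cam,img,X[k],C[k]); print(cam,k,p.round(4),round(float(s)))
        q=proj(cam,np.concatenate([np.c_[p[0]+r*np.cos(a),p[1]+r*np.sin(a),0*a+z] for r,z in C[k]]))
        for u in q.astype(int):
            cv2.circle(img,tuple(int(v) for v in u),0,(0,0,255),-1)
    cv2.imwrite(f'pics/fit_{cam}.png',img)
E
python3 f.py
```

```text
wrist pan [0.6462 0.0908] 387
wrist fine [0.4615 0.3802] 386Traceback (most recent call last):
  File "f.py", line 6, in <module>
    p,s=fit(cam,img,X[k],C[k]); print(cam,k,p.round(4),round(float(s)))
        ~~~^^^^^^^^^^^^^^^^^^^
  File "h.py", line 33, in fit
    q=proj(cam,np.c_[c0[0]+dx+r*np.cos(a),c0[1]+dy+r*np.sin(a),0*a+z]).astype(np.float32)
      ~~~~^^^^^^^^^^^^^^^^^^^^^^^^^^^^^^^^^^^^^^^^^^^^^^^^^^^^^^^^^^^^
  File "h.py", line 18, in proj
    c=ctrl.get_calibration(cam); f=240/np.tan(np.radians(c['fovy'])/2)
ValueError: time passes only in moves, steps and waits
```

Too many calibration reads; I'll cache the calibration per picture.

```bash
sed -i "s/^from scipy/from functools import lru_cache\nfrom scipy/; s/ctrl.get_calibration(cam)/cal(cam)/" h.py
sed -i "0,/^def ray/s//@lru_cache(None)\ndef cal(cam): return ctrl.get_calibration(cam)  # one per script: arm still\ndef ray/" h.py
python3 f.py
```

```text
wrist pan [0.6452 0.091 ] 383
wrist fine [0.4615 0.3802] 385
wrist medium [0.4562 0.1738] 372
wrist coarse [0.4898 0.024 ] 416
wrist lid [0.6078 0.2555] 209
top pan [0.645  0.0913] 331
top fine [0.4548 0.3762] 370
top medium [0.4603 0.1755] 144
top coarse [0.499 0.007] 36
top lid [0.607 0.256] 188
```

View pics/fit_wrist.png

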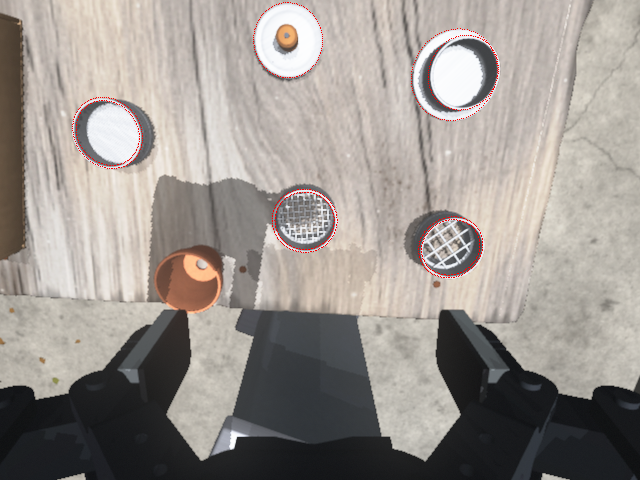

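The fitted circles lie exactly on the rims in the wrist picture, so I trust the wrist values. Next: the fine sieve.

```bash
cat > go.py <<'E'
import sys
from h import *
t=np.array(list(map(float,sys.argv[1:4]))); s,p,r=st()
d=r.T@(t-p); print('pos',p.round(4),'tool shift mm',(d*1000).round(1),'rows',round(np.linalg.norm(d)/.0417,2))
# turn that makes the tool point straight down at yaw 23.4 deg
y=np.radians(23.35); Rd=np.array([[np.cos(y),np.sin(y),0],[np.sin(y),-np.cos(y),0],[0,0,-1]])
print('turn deg',np.degrees(R.from_matrix(r.T@Rd).as_rotvec()).round(2),'open',s['opening'],'F',np.round(s['ft_force'],1),'t',s['time_s'])
E
python3 go.py .4615 .380 .1
```

```text
pos [0.4894 0.1778 0.286 ] tool shift mm [  54.2 -196.8  186.1] rows 6.62
turn deg [ 0.   -0.01 -0.08] open 0.08544591235927176 F [ 0.6 -0.4  0.6] t 3.3333
```

```bash
python3 -m crank '[0,0.009,-0.033,0.01,0,0,0,0,0.009,-0.033,0.025,0,0,0,0,0.009,-0.033,0.024,0,0,0,0,0.009,-0.033,0.024,0,0,0,0,0.009,-0.033,0.024,0,0,0,0,0.009,-0.032,0.024,0,0,0,0,0,0,0.025,0,0,0,0,0,0,0.03,0,0,0]'
python3 -m crank '[0,0,0,0,0,0,0]'
python3 go.py .4615 .380 .006
python3 - <<'E'
from h import *
img=ctrl.read_camera('wrist');cv2.imwrite('pics/w1.png',img)
print(fit('wrist',img,(.4615,.380),C['fine']))
E
```

```text
time_s: 4.0
tool_pos: [0.4613, 0.382, 0.1005]
tool_rot: [-0.001, 0.979, 0.203, 0.001]
ft_force: [0.9, -0.1, 0.3]
opening: 0.085
finger_force: 0.0
time_s: 4.08
tool_pos: [0.4569, 0.3776, 0.0933]
tool_rot: [0.002, 0.979, 0.203, -0.006]
ft_force: [-1.4, -0.9, -1.2]
opening: 0.0856
finger_force: 0.0
pos [0.4569 0.3776 0.0933] tool shift mm [ 6.2 -0.6 87.2] rows 2.1
turn deg [0.14 0.69 0.03] open 0.08560628617949949 F [-1.4 -0.9 -1.2] t 4.0833
(array([0.4625 , 0.37975]), np.float32(329.83362))
```

View pics/w1.png

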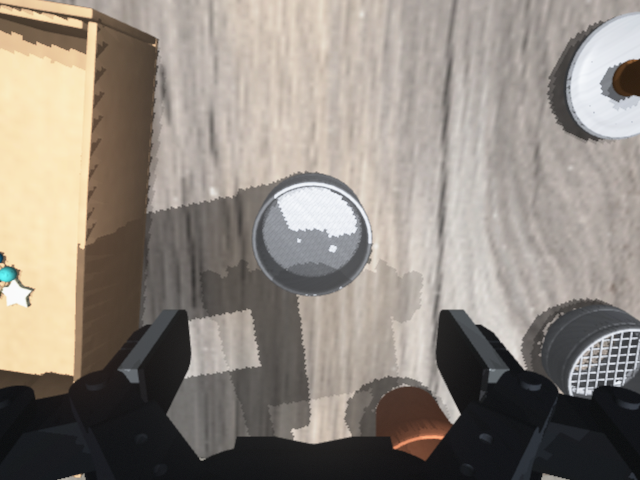

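The fine sieve is at (312,235), centred between the fingers, which are at columns 190 and 440. The box wall is clear. I go down after letting the arm settle.

```bash
python3 -m crank '[0,0,0,0.02,0,0,0,0,0,0,0.015,0,0,0,0,0,0,0.01,0,0,0,0,0,0,0,0,0,0]'; python3 go.py .4622 .380 .006
```

```text
time_s: 4.47
tool_pos: [0.4609, 0.3789, 0.055]
tool_rot: [0.0, 0.979, 0.202, -0.001]
ft_force: [-0.0, 0.0, 0.1]
opening: 0.0854
finger_force: 0.0
pos [0.4609 0.3789 0.055 ] tool shift mm [ 1.7 -0.5 49. ] rows 1.17
turn deg [ 0.02  0.1  -0.08] open 0.08542527003862732 F [-0.   0.   0.1] t 4.4667
```

```bash
python3 -m crank '[0,0.0017,0,0.02,0,0,0,0,0,0,0.019,0,0,0,0,0,0,0.01,0,0,0,0,0,0,0,0,0,0,0.6,0,0,0,0,0,0,1,0,0,0,0,0,0,1,0,0,0,0,0,0,1,0,0,0,0,0,0]' 20; python3 go.py .4622 .380 .006
```

```text
time_s: 5.13
tool_pos: [0.4641, 0.3811, 0.0087]
tool_rot: [-0.001, 0.979, 0.202, 0.002]
ft_force: [-0.4, -0.5, 6.3]
opening: 0.0644
finger_force: 22.7
pos [0.4641 0.3811 0.0087] tool shift mm [-2.2  0.3  2.7] rows 0.08
turn deg [-0.03 -0.19 -0.04] open 0.06437202886150624 F [-0.4 -0.5  6.3] t 5.1333
```

```bash
python3 -m crank '[1,0,0,0,0,0,0,1,0,0,-0.01,0,0,0,1,0,0,-0.025,0,0,0,1,0,0,-0.03,0,0,0,1,0,0,-0.025,0,0,0,1,0,0,-0.015,0,0,0,1,0,0,0,0,0,0,1,0,0,0,0,0,0]' 40
cat > held.py <<'E'
# offset in the tool frame of a held sieve's axis; argument: rim height above TCP (m)
import sys
from h import *
h=float(sys.argv[1]); r0=float(sys.argv[2]) if len(sys.argv)>2 else .033
s,p,r=st(); img=ctrl.read_camera('wrist')
z=p[2]+h; c=[(.033,z),(.030,z)] if len(sys.argv)<3 else [(r0,z)]
q,sc=fit('wrist',img,p[:2]+.0,c,.008)
print('held offset tool mm',(r.T@np.r_[q-p[:2],0]*1000).round(1),sc,'open',s['opening'],s['finger_force'])
if len(sys.argv)>3: cv2.imwrite(f'pics/{sys.argv[3]}.png',img)
E
python3 held.py .0333; python3 go.py .645 .091 .12
```

```text
time_s: 5.8
tool_pos: [0.4632, 0.3807, 0.1127]
tool_rot: [-0.0, 0.979, 0.202, 0.001]
ft_force: [0.0, 0.3, -1.7]
opening: 0.063
finger_force: 43.9
held offset tool mm [-3.3  0.2 -0. ] 253.19875 open 0.0630030760357227 43.926628297922434
pos [0.4622 0.38   0.1109] tool shift mm [ 53.5 337.8  -9.1] rows 8.2
turn deg [ 0.01  0.05 -0.04] open 0.06295041068342823 F [-0.2  0.1 -1.7] t 5.85
```

```bash
python3 -m crank '[1,0.003,0.02,0,0,0,0,1,0.006,0.037,-0.001,0,0,0,1,0.006,0.04,-0.001,0,0,0,1,0.006,0.04,-0.001,0,0,0,1,0.006,0.04,-0.001,0,0,0,1,0.006,0.04,-0.001,0,0,0,1,0.006,0.04,-0.001,0,0,0,1,0.006,0.035,-0.001,0,0,0]'
python3 -m crank '[1,0.006,0.025,0,0,0,0,1,0.003,0.016,0,0,0,0,1,0,0.005,0,0,0,0,1,0,0,0,0,0,0,1,0,0,0,0,0,0,1,0,0,0,0,0,0]'
python3 held.py .0333 .033 h1; python3 go.py .645 .091 .05
python3 - <<'E'
from h import *
img=ctrl.read_camera('wrist')
print(fit('wrist',img,(.645,.091),[(.043,.004)],.006)); img=ctrl.read_camera('top'); print(fit('top',img,(.645,.091),[(.043,.004)],.006))
E
```

```text
time_s: 6.52
tool_pos: [0.6189, 0.1274, 0.1157]
tool_rot: [-0.0, 0.979, 0.202, -0.002]
ft_force: [-0.2, 0.9, -0.6]
opening: 0.0629
finger_force: 44.0
time_s: 7.02
tool_pos: [0.6449, 0.0927, 0.1179]
tool_rot: [-0.0, 0.979, 0.203, -0.001]
ft_force: [0.4, 0.4, -1.4]
opening: 0.0628
finger_force: 44.0
held offset tool mm [-2.8 -0.4  0. ] 171.11348 open 0.06275019143461681 44.00519674625684
pos [0.6451 0.0928 0.1182] tool shift mm [-0.8  1.6 68.2] rows 1.64
turn deg [-0.03  0.04  0.06] open 0.06276372793530861 F [ 0.4 -0.4 -1. ] t 7.0667
(array([0.64575, 0.0895 ]), np.float32(154.47903))
(array([0.6485, 0.093 ]), np.float32(134.42046))
```

View pics/h1.png

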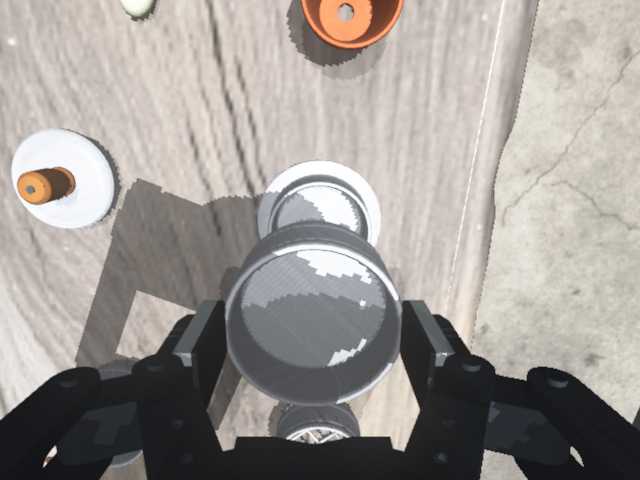

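The held sieve is upright between the fingers. The pan lies behind it at (320,205), about 2 mm to the right. I correct for that and descend to just over the rim.

```bash
python3 -m crank '[1,0.002,0.0021,0.015,0,0,0,1,0,0,0.025,0,0,0,1,0,0,0.02,0,0,0,1,0,0,0.011,0,0,0,1,0,0,0,0,0,0,1,0,0,0,0,0,0]'
python3 held.py .0333 .033 h2; python3 go.py .6452 .0905 .03
python3 - <<'E'
from h import *
img=ctrl.read_camera('wrist');print(fit('wrist',img,(.645,.091),[(.043,.004)],.006))
E
```

```text
time_s: 7.67
tool_pos: [0.6481, 0.0903, 0.0465]
tool_rot: [-0.0, 0.979, 0.202, -0.001]
ft_force: [0.0, 0.7, -0.2]
opening: 0.063
finger_force: 44.1
held offset tool mm [-2.6 -0.3  0. ] 199.85446 open 0.0629685201543164 44.089075965493976
pos [0.6492 0.0903 0.048 ] tool shift mm [-3.6 -1.8 18. ] rows 0.44
turn deg [ 0.01 -0.05 -0.03] open 0.06250540723744732 F [ 0.7  0.2 -0.3] t 7.7167
(array([0.64625, 0.0895 ]), np.float32(144.92334))
```

View pics/h2.png

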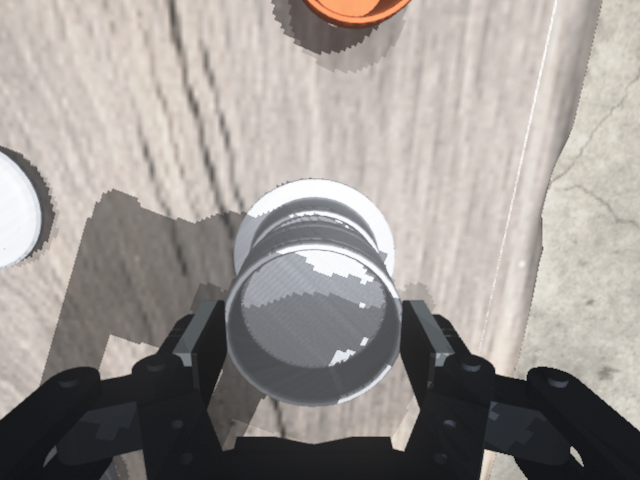

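The sieve axis is at (.646,.0895) and the pan fit gives (.6462,.0895), so they are aligned. I lower it.

```bash
python3 -m crank '[1,0,0,0.006,0,0,0,1,0,0,0.005,0,0,0,1,0,0,0.004,0,0,0,1,0,0,0,0,0,0,1,0,0,0,0,0,0]'; python3 -m crank '[1,0,0,0,0,0,0]'
```

```text
time_s: 8.18
tool_pos: [0.6484, 0.0901, 0.0321]
tool_rot: [-0.0, 0.979, 0.202, -0.0]
ft_force: [0.1, 0.5, -1.1]
opening: 0.0626
finger_force: 44.1
time_s: 8.27
tool_pos: [0.6488, 0.0901, 0.0326]
tool_rot: [-0.0, 0.979, 0.202, 0.0]
ft_force: [-0.1, 0.8, -0.5]
opening: 0.0624
finger_force: 44.1
```

```bash
python3 -m crank '[1,0,0,0.002,0,0,0,1,0,0,0.0015,0,0,0,1,0,0,0,0,0,0,1,0,0,0,0,0,0]'; python3 -m crank '[1,0,0,0.0015,0,0,0,1,0,0,0,0,0,0,1,0,0,0,0,0,0]'
```

```text
time_s: 8.6
tool_pos: [0.649, 0.0901, 0.0293]
tool_rot: [0.0, 0.979, 0.202, 0.0]
ft_force: [0.6, -0.4, 0.1]
opening: 0.0627
finger_force: 44.3
time_s: 8.85
tool_pos: [0.6491, 0.0902, 0.0291]
tool_rot: [0.0, 0.979, 0.202, 0.0]
ft_force: [-3.4, -0.1, 7.4]
opening: 0.063
finger_force: 45.8
```

It touched down at the expected height (TCP 0.029), so I release and retreat.

```bash
python3 -m crank '[0,0,0,0,0,0,0,0,0,0,0,0,0,0,0,0,0,0,0,0,0,0,0,0,0,0,0,0,0,0,0,-0.015,0,0,0,0,0,0,-0.03,0,0,0,0,0,0,-0.04,0,0,0,0,0,0,-0.035,0,0,0]'
python3 -m crank '[0,0,0,0,0,0,0,0,0,0,0,0,0,0]'
cat > chk.py <<'E'
# stack piece's rim: chk x y rimz [pic]
import sys
from h import *
x,y,z=map(float,sys.argv[1:4])
for cam in ['wrist','top']:
    img=ctrl.read_camera(cam)
    for dz in (-.01,0,.004,.008): print(cam,dz,*fit(cam,img,(x,y),[(.033,z+dz),(.030,z+dz)],.006))
    if cam=='wrist' and len(sys.argv)>4: cv2.imwrite(f'pics/{sys.argv[4]}.png',img)
E
python3 chk.py .646 .0895 .062 c1; python3 go.py .4562 .1738 .1
```

```text
time_s: 9.52
tool_pos: [0.6485, 0.0901, 0.1498]
tool_rot: [-0.0, 0.979, 0.202, -0.0]
ft_force: [1.2, 0.4, 0.3]
opening: 0.0853
finger_force: 0.0
time_s: 9.68
tool_pos: [0.6513, 0.0903, 0.153]
tool_rot: [0.001, 0.979, 0.202, 0.004]
ft_force: [-0.5, 1.2, -0.7]
opening: 0.0854
finger_force: 0.0
wrist -0.01 [0.6415 0.09  ] 348.5582
wrist 0 [0.64525 0.09   ] 370.39868
wrist 0.004 [0.64625 0.09025] 337.03186
wrist 0.008 [0.6485 0.0915] 312.25638
top -0.01 [0.64625 0.089  ] 208.06354
top 0 [0.645  0.0905] 204.92102
top 0.004 [0.63975 0.0825 ] 217.00203
top 0.008 [0.63925 0.0825 ] 225.42526
pos [0.6484 0.0901 0.1477] tool shift mm [-143.4 -152.9   47.8] rows 5.16
turn deg [-0.    0.01 -0.04] open 0.08528709001352026 F [ 0.3  0.  -0.6] t 9.7833
```

View pics/c1.png

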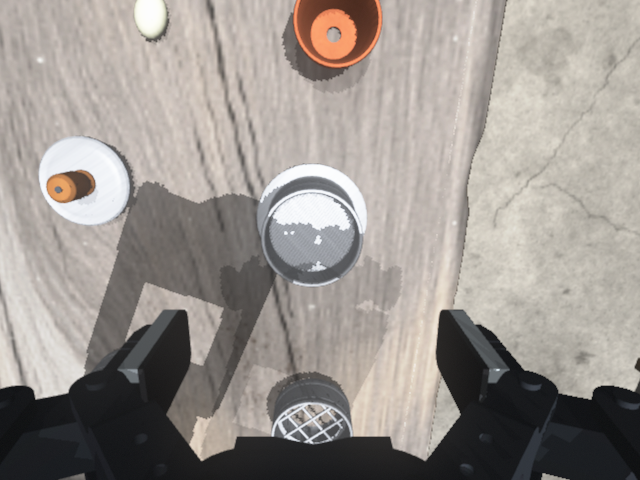

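The fine sieve is seated, with the rim at the expected 0.062 m, centred near (312,237) and level. Medium next.

```bash
python3 -m crank '[0,-0.02,-0.022,0,0,0,0,0,-0.028,-0.029,0,0,0,0,0,-0.028,-0.029,0,0,0,0,0,-0.028,-0.029,0.01,0,0,0,0,-0.024,-0.027,0.02,0,0,0,0,-0.015,-0.017,0.018,0,0,0,0,0,0,0,0,0,0,0,0,0,0,0,0,0]'
python3 -m crank '[0,0,0,0,0,0,0,0,0,0,0,0,0,0]'
python3 - <<'E'
from h import *
img=ctrl.read_camera('wrist'); print(fit('wrist',img,(.4562,.1738),C['medium']))
E
python3 go.py .4562 .1738 .0085
```

```text
time_s: 10.45
tool_pos: [0.4538, 0.1739, 0.0965]
tool_rot: [0.0, 0.979, 0.203, -0.003]
ft_force: [-0.1, 0.1, 1.1]
opening: 0.0856
finger_force: 0.0
time_s: 10.62
tool_pos: [0.4582, 0.1738, 0.1003]
tool_rot: [0.0, 0.979, 0.202, 0.001]
ft_force: [0.5, -0.1, 0.9]
opening: 0.0854
finger_force: 0.0
(array([0.45645, 0.1733 ]), np.float32(369.38904))
pos [0.4584 0.1738 0.1005] tool shift mm [-2.2 -0.9 92. ] rows 2.21
turn deg [ 0.02 -0.09 -0.1 ] open 0.0851745109015276 F [-0.7  0.1  0.2] t 10.6667
```

```bash
python3 -m crank '[0,-0.002,-0.0004,0.02,0,0,0,0,0,0,0.03,0,0,0,0,0,0,0.025,0,0,0,0,0,0,0.015,0,0,0,0,0,0,0,0,0,0,0.6,0,0,0,0,0,0,1,0,0,0,0,0,0,1,0,0,0,0,0,0]' 20
python3 -m crank '[1,0,0,0,0,0,0,1,0,0,0,0,0,0]' 40; python3 go.py .4562 .1738 .0085
```

```text
time_s: 11.33
tool_pos: [0.458, 0.1744, 0.0132]
tool_rot: [-0.0, 0.979, 0.202, 0.003]
ft_force: [-2.7, 1.8, 14.9]
opening: 0.052
finger_force: 7.4
time_s: 11.5
tool_pos: [0.4595, 0.1777, 0.0159]
tool_rot: [-0.004, 0.98, 0.201, 0.005]
ft_force: [-5.4, 10.5, 19.6]
opening: 0.0255
finger_force: 9.6
pos [0.4595 0.1777 0.0159] tool shift mm [-4.7  2.3  7.4] rows 0.22
turn deg [-0.29 -0.65 -0.2 ] open 0.025504434538675676 F [-5.4 10.5 19.6] t 11.5
```

The opening is too small, so the grasp has gone wrong. Opening and looking.

```bash
python3 -m crank '[0.8,0,0,-0.004,0,0,0,0.6,0,0,-0.004,0,0,0,0.4,0,0,-0.004,0,0,0,0.2,0,0,-0.004,0,0,0,0,0,0,-0.004,0,0,0,0,0,0,0,0,0,0,0,0,0,0,0,0,0]' 20
python3 - <<'E'
from h import *
shot('side','s2');shot('wrist','w2')
E
python3 go.py .4562 .1738 .0085
python3 -c "
import cv2,numpy as np
a=cv2.imread('pics/w2.png');b=cv2.resize(cv2.imread('pics/s2.png')[180:330,300:500],(640,480))
cv2.imwrite('pics/ws2.png',cv2.resize(np.hstack([a,b]),(800,300)))"
```

```text
time_s: 12.08
tool_pos: [0.455, 0.1735, 0.0297]
tool_rot: [0.0, 0.979, 0.202, 0.0]
ft_force: [-1.1, 0.2, -0.0]
opening: 0.0852
finger_force: 0.0
pos [0.4546 0.1735 0.0292] tool shift mm [ 1.6  0.4 20.7] rows 0.5
turn deg [-0.    0.04 -0.05] open 0.08511949144741236 F [-0.3  0.2  0.2] t 12.1833
```

View pics/ws2.png

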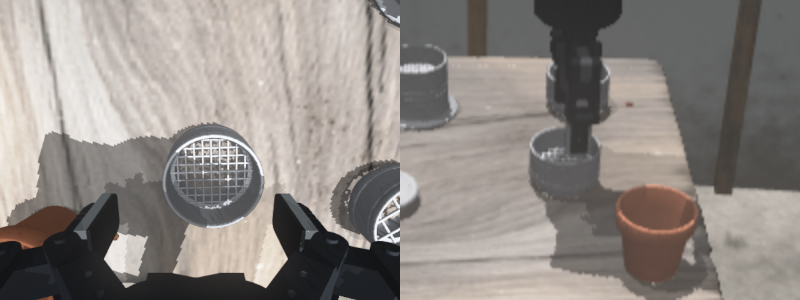

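The medium sieve got squeezed out forward and now stands upright in front of the fingers at about (341,285) in the wrist frame. Re-measuring after rising.

```bash
python3 -m crank '[0,0,0,-0.02,0,0,0,0,0,0,-0.03,0,0,0,0,0,0,-0.02,0,0,0,0,0,0,0,0,0,0,0,0,0,0,0,0,0,0,0,0,0,0,0,0]'
python3 - <<'E'
from h import *
img=ctrl.read_camera('wrist'); print(fit('wrist',img,(.48,.178),C['medium'],.03)); print(ctrl.place_of(N[2],'wrist')[0],hit('wrist',ctrl.place_of(N[2],'wrist')[0]['xy'],.021))
cv2.imwrite('pics/w3.png',img)
E
python3 go.py .4562 .1738 .0085
```

```text
time_s: 12.68
tool_pos: [0.454, 0.1734, 0.0984]
tool_rot: [0.0, 0.979, 0.202, -0.001]
ft_force: [-0.7, -0.6, -1.4]
opening: 0.086
finger_force: 0.0
(array([0.46025, 0.1645 ]), np.float32(382.16772))
{'xy': [331.7, 235.2], 'confidence': 0.89} [0.45874969 0.16398338 0.021     ]
pos [0.4536 0.1733 0.0977] tool shift mm [ 2.9  0.6 89.2] rows 2.14
turn deg [-0.03  0.19 -0.04] open 0.08525261479122188 F [-0.4  0.6 -0.3] t 12.8333
```

View pics/w3.png

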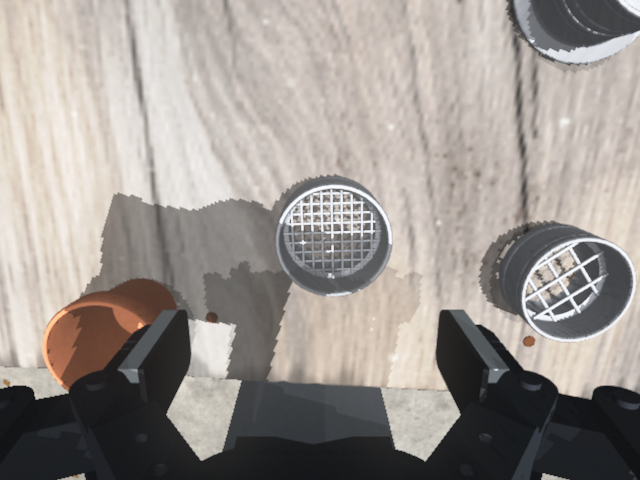

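```bash
python3 - <<'E'
from h import *
s,p,r=st()
for z in (0,-.005,-.01,-.013,-.018,-.025,-.032,-.04,-.05):
    P=[p+r@np.array([x,y,z]) for x in(-.011,.011) for y in(-.0425,.0425)]
    print(z,proj('wrist',P).round(0).astype(int).tolist())
img=cv2.imread('pics/w3.png')
cv2.imwrite('pics/z1.png',np.hstack([cv2.resize(img[290:410,90:230],(400,343)),cv2.resize(cv2.imread('pics/h2.png')[220:420,130:330],(343,343))]))
E
```

```text
0 [[219, 310], [411, 310], [215, 263], [414, 263]]
-0.005 [[216, 315], [413, 315], [213, 267], [417, 267]]
-0.01 [[213, 320], [416, 320], [210, 271], [420, 271]]
-0.013 [[212, 324], [418, 324], [208, 274], [422, 274]]
-0.018 [[209, 330], [421, 330], [205, 278], [425, 279]]
-0.025 [[205, 338], [425, 339], [200, 286], [430, 286]]
-0.032 [[200, 348], [430, 348], [195, 293], [435, 293]]
-0.04 [[194, 360], [436, 360], [189, 303], [441, 303]]
-0.05 [[186, 377], [445, 378], [180, 317], [451, 317]]
```

View pics/z1.png

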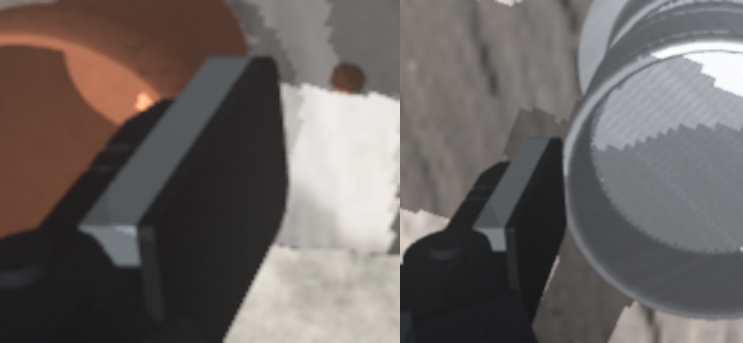

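```bash
python3 - <<'E'
from h import *
s,p,r=st(); p=np.array([.4548,.1735,.0295])
for z in (0,-.013,-.02,-.03,-.04):
    print(z,proj('side',[p+r@np.array([x,y,z]) for y in(-.0425,.0425) for x in (-.011,.011)]).round(0).astype(int).tolist())
img=cv2.imread('pics/s2.png')[190:290,340:460]; cv2.imwrite('pics/z2.png',cv2.resize(img,(720,600),interpolation=cv2.INTER_CUBIC))
E
```

```text
0 [[394, 272], [382, 273], [388, 247], [377, 248]]
-0.013 [[394, 266], [382, 267], [388, 242], [377, 242]]
-0.02 [[394, 263], [382, 263], [389, 238], [377, 239]]
-0.03 [[395, 258], [382, 259], [389, 234], [377, 234]]
-0.04 [[395, 254], [383, 254], [389, 229], [377, 230]]
```

View pics/z2.png

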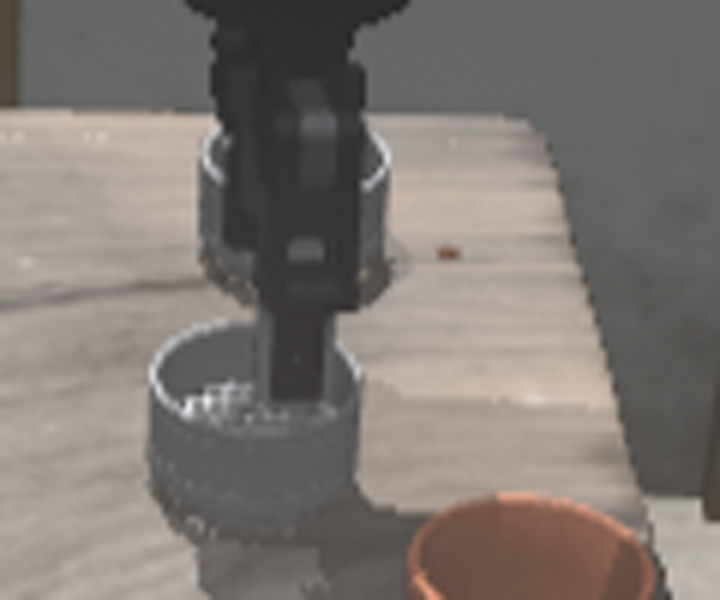

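Both cameras show the open fingertips about 35–40 mm behind the TCP, not 13. So the first grasp only caught the top few mm, and the second slipped over the rim. I must go about 18 mm deeper, stepwise while watching the force.

```bash
python3 -m crank '[0,0.0027,0.0107,0,0,0,0,0,0,0,0.02,0,0,0,0,0,0,0.03,0,0,0,0,0,0,0.02,0,0,0,0,0,0,0.015,0,0,0,0,0,0,0.008,0,0,0,0,0,0,0,0,0,0,0,0,0,0,0,0,0]' 20
python3 - <<'E'
from h import *
shot('side','s3');shot('wrist','w4'); s,p,r=st(); print(p,s['ft_force'])
a=cv2.imread('pics/s3.png')[190:290,340:460]; b=cv2.imread('pics/w4.png')
cv2.imwrite('pics/z3.png',np.hstack([cv2.resize(a,(400,333),interpolation=cv2.INTER_CUBIC),cv2.resize(b,(400,333))]))
E
```

```text
time_s: 13.5
tool_pos: [0.4617, 0.1645, 0.0064]
tool_rot: [0.0, 0.979, 0.202, -0.0]
ft_force: [-0.0, -0.0, 0.5]
opening: 0.0856
finger_force: 0.0
[0.46276333 0.16498471 0.0077313 ] [ 0.48384449 -0.67680709  0.05144854]
```

View pics/z3.png

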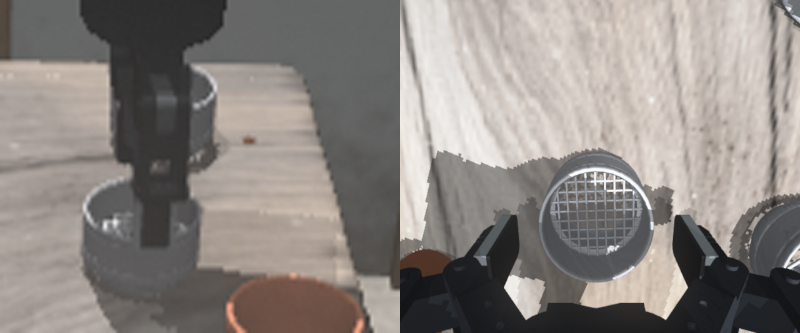

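The fingertips overlap only the top few mm of the sieve. It is centred between the fingers, at columns 549–652 against finger mid 595. Going 18 mm deeper.

```bash
python3 -m crank '[0,0,0,0.005,0,0,0,0,0,0,0.006,0,0,0,0,0,0,0.005,0,0,0,0,0,0,0.003,0,0,0,0,0,0,0,0,0,0]'; python3 -m crank '[0.6,0,0,0,0,0,0,1,0,0,0,0,0,0,1,0,0,0,0,0,0,1,0,0,0,0,0,0,1,0,0,0,0,0,0]' 20; python3 go.py .461 .165 .0
```

```text
time_s: 14.02
tool_pos: [0.4606, 0.1647, -0.0136]
tool_rot: [0.0, 0.979, 0.202, -0.001]
ft_force: [-0.2, 0.0, -0.1]
opening: 0.0855
finger_force: 0.0
time_s: 14.43
tool_pos: [0.4618, 0.165, -0.0122]
tool_rot: [-0.0, 0.979, 0.202, 0.0]
ft_force: [0.2, 0.4, 0.2]
opening: 0.0658
finger_force: 23.1
pos [ 0.4618  0.165  -0.0122] tool shift mm [ -0.7  -0.4 -12.2] rows 0.29
turn deg [ 0.   -0.04 -0.04] open 0.0657619545086441 F [0.2 0.4 0.2] t 14.4333
```

A solid grasp: opening 65.8 mm with no load. Lifting and moving over.

```bash
python3 -m crank '[1,0,0,0,0,0,0,1,0,0,-0.015,0,0,0,1,0,0,-0.03,0,0,0,1,0,0,-0.035,0,0,0,1,0,0,-0.03,0,0,0,1,0,0,-0.012,0,0,0,1,0,0,0,0,0,0]' 40
python3 held.py .0542; python3 go.py .646 .090 .11
```

```text
time_s: 15.02
tool_pos: [0.4641, 0.1655, 0.1132]
tool_rot: [-0.0, 0.979, 0.202, 0.004]
ft_force: [0.3, 0.6, -1.1]
opening: 0.0651
finger_force: 44.9
held offset tool mm [-2.3 -0.4 -0. ] 262.3235 open 0.0650747453332738 44.936437828000635
pos [0.4623 0.165  0.1103] tool shift mm [139.  141.6   0.8] rows 4.76
turn deg [ 0.03 -0.15 -0.04] open 0.06531670585472693 F [-0.1 -0.1 -1.9] t 15.0667
```

```bash
python3 -m crank '[1,0.015,0.015,0,0,0,0,1,0.025,0.025,0,0,0,0,1,0.028,0.028,0,0,0,0,1,0.028,0.028,0,0,0,0,1,0.025,0.025,0,0,0,0,1,0.015,0.016,0,0,0,0,1,0.005,0.005,0,0,0,0,1,0,0,0,0,0,0]'
python3 -m crank '[1,0,0,0,0,0,0,1,0,0,0,0,0,0,1,0,0,0,0,0,0]'
cat > al.py <<'E'
# al rimAboveTCP footx footy : axis of held vs foot of the pan, both by wrist camera
import sys
from h import *
h,x,y=map(float,sys.argv[1:4]); s,p,r=st(); img=ctrl.read_camera('wrist')
q,a1=fit('wrist',img,p[:2],[(.033,p[2]+h),(.030,p[2]+h)],.006)
g,a2=fit('wrist',img,(x,y),[(.043,.004)],.006)
print('tcp',p.round(4),'held',q.round(4),a1,'foot',g.round(4),a2)
for n,t in (('foot',g),('given',(x,y))): print('tool shift to',n,(r.T@np.r_[t-q,0]*1000).round(1))
if len(sys.argv)>4: cv2.imwrite(f'pics/{sys.argv[4]}.png',img)
E
python3 al.py .0542 .6458 .0898
```

```text
time_s: 15.73
tool_pos: [0.6465, 0.0893, 0.1057]
tool_rot: [-0.0, 0.98, 0.201, -0.003]
ft_force: [-0.5, -0.2, -1.7]
opening: 0.065
finger_force: 44.9
time_s: 15.98
tool_pos: [0.6457, 0.091, 0.1088]
tool_rot: [-0.0, 0.979, 0.202, -0.001]
ft_force: [-0.5, -0.3, -1.6]
opening: 0.0651
finger_force: 44.9
tcp [0.6457 0.091  0.1088] held [0.6452 0.0912] 298.59372 foot [0.6458 0.0893] 183.01028
tool shift to foot [-0.2  2.  -0. ]
tool shift to given [ 0.   1.6 -0. ]
```

```bash
python3 -m crank '[1,0,0.0017,0.015,0,0,0,1,0,0,0.02,0,0,0,1,0,0,0.013,0,0,0,1,0,0,0.003,0,0,0,1,0,0,0,0,0,0,1,0,0,0,0,0,0,1,0,0,0,0,0,0,1,0,0,0,0,0,0]'
python3 al.py .0542 .6458 .0898; python3 al.py .0542 .6458 .0898 a1
```

```text
time_s: 16.7
tool_pos: [0.6489, 0.0888, 0.0599]
tool_rot: [0.0, 0.979, 0.202, 0.001]
ft_force: [0.8, -0.6, -1.1]
opening: 0.065
finger_force: 44.9
tcp [0.6489 0.0888 0.0599] held [0.6482 0.0893] 307.60657 foot [0.6456 0.0896] 163.70746
tool shift to foot [-2.3 -1.3 -0. ]
tool shift to given [-2.  -1.4 -0. ]
tcp [0.6488 0.0887 0.0598] held [0.6481 0.0892] 306.81384 foot [0.6456 0.0896] 162.00658
tool shift to foot [-2.2 -1.3 -0. ]
tool shift to given [-1.9 -1.4 -0. ]
```

View pics/a1.png

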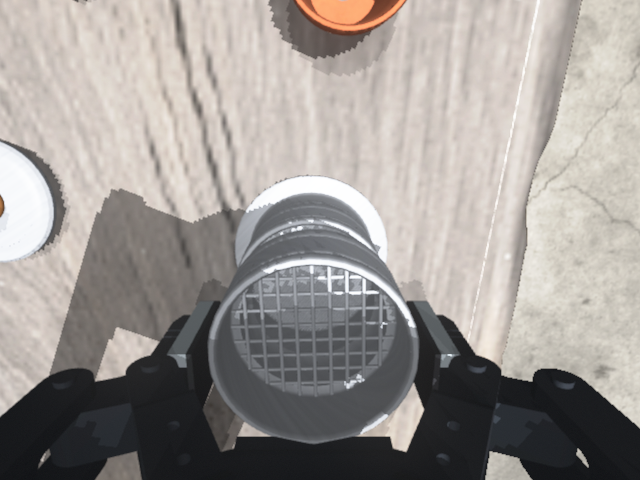

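The held medium sieve, the fine sieve and the foot line up at columns 312–314. I shift slightly back and lower.

```bash
python3 -m crank '[1,-0.0018,-0.0007,0,0,0,0,1,0,0,0.005,0,0,0,1,0,0,0.005,0,0,0,1,0,0,0.004,0,0,0,1,0,0,0,0,0,0,1,0,0,0,0,0,0]'; python3 -m crank '[1,0,0,0.002,0,0,0,1,0,0,0.002,0,0,0,1,0,0,0,0,0,0,1,0,0,0,0,0,0]';  python3 -m crank '[1,0,0,0.0015,0,0,0,1,0,0,0,0,0,0,1,0,0,0,0,0,0]'
```

```text
time_s: 17.3
tool_pos: [0.6454, 0.0886, 0.0437]
tool_rot: [-0.0, 0.979, 0.202, -0.001]
ft_force: [-0.3, 0.4, -1.9]
opening: 0.0654
finger_force: 44.9
time_s: 17.63
tool_pos: [0.6459, 0.0886, 0.0404]
tool_rot: [-0.0, 0.979, 0.202, -0.0]
ft_force: [-0.1, 0.3, -1.0]
opening: 0.0652
finger_force: 44.9
time_s: 17.88
tool_pos: [0.6464, 0.0886, 0.04]
tool_rot: [0.0, 0.979, 0.202, 0.0]
ft_force: [-1.5, -0.1, 3.6]
opening: 0.0651
finger_force: 45.3
```

Contact came at the expected height. I release, rise, and move toward the coarse sieve.

```bash
python3 -m crank '[0,0,0,0,0,0,0,0,0,0,0,0,0,0,0,0,0,0,0,0,0,0,0,0,-0.015,0,0,0,0,0,0,-0.03,0,0,0,0,0,0,-0.035,0,0,0,0,0,0,-0.03,0,0,0,0,0,0,-0.01,0,0,0]'
python3 -m crank '[0,0,0,0,0,0,0,0,0,0,0,0,0,0,0,0,0,0,0,0,0]'
python3 chk.py .646 .0895 .094 c2; python3 go.py .4898 .024 .1
```

```text
time_s: 18.55
tool_pos: [0.6492, 0.0888, 0.1668]
tool_rot: [0.001, 0.979, 0.202, 0.005]
ft_force: [1.3, -0.5, 1.5]
opening: 0.0853
finger_force: 0.0
time_s: 18.8
tool_pos: [0.6447, 0.0885, 0.1568]
tool_rot: [-0.0, 0.979, 0.202, -0.002]
ft_force: [-0.1, -0.4, -0.9]
opening: 0.0854
finger_force: 0.0
wrist -0.01 [0.64075 0.0885 ] 334.20822
wrist 0 [0.645 0.089] 362.22742
wrist 0.004 [0.6465 0.0895] 360.70795
wrist 0.008 [0.64875 0.0905 ] 311.10052
top -0.01 [0.6435 0.0825] 192.85776
top 0 [0.6425 0.0825] 212.5036
top 0.004 [0.64   0.0825] 218.55908
top 0.008 [0.639  0.0825] 222.26526
pos [0.6444 0.0885 0.1561] tool shift mm [-167.3   -1.8   56.8] rows 4.24
turn deg [-0.09  0.25 -0.04] open 0.08550056734475965 F [-0.6  0.2 -0.3] t 18.9
```

View pics/c2.png

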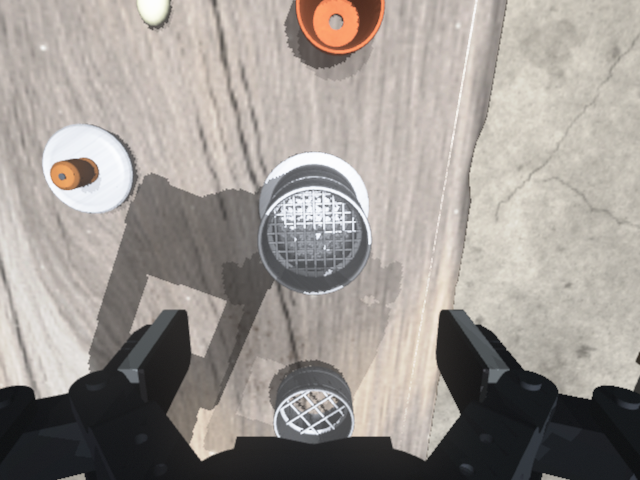

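The medium sieve is seated: rim at 0.094 m, axis (.645,.089), level. I've now used up my picture views (15, one over the limit of 14), so I carry on with numbers only. Coarse next.

```bash
python3 -m crank '[0,-0.02,0,0,0,0,0,0,-0.035,0,0,0,0,0,0,-0.037,0,0,0,0,0,0,-0.035,-0.001,0.01,0,0,0,0,-0.025,-0.001,0.02,0,0,0,0,-0.015,0,0.02,0,0,0,0,0,0,0.008,0,0,0,0,0,0,0,0,0,0]'
python3 -m crank '[0,0,0,0,0,0,0,0,0,0,0,0,0,0,0,0,0,0,0,0,0,0,0,0,0,0,0,0]'
python3 - <<'E'
from h import *
img=ctrl.read_camera('wrist'); q,s=fit('wrist',img,(.4898,.024),C['coarse']); print(q,s)
s,p,r=st(); print(p,(r.T@np.r_[q-p[:2],-.0122-p[2]]*1000).round(1))
E
```

```text
time_s: 19.57
tool_pos: [0.489, 0.0244, 0.0973]
tool_rot: [-0.001, 0.979, 0.202, -0.003]
ft_force: [-0.1, 0.2, -0.2]
opening: 0.0851
finger_force: 0.0
time_s: 19.9
tool_pos: [0.4933, 0.0246, 0.1022]
tool_rot: [0.0, 0.979, 0.202, 0.001]
ft_force: [-0.2, 0.5, 0.0]
opening: 0.0852
finger_force: 0.0
[0.48955 0.0225 ] 395.13034
[0.4930009  0.02457221 0.10200915] [ -4.2   0.5 114.2]
```

```bash
python3 -m crank '[0,-0.004,0.0004,0.02,0,0,0,0,0,0,0.03,0,0,0,0,0,0,0.025,0,0,0,0,0,0,0.018,0,0,0,0,0,0,0.012,0,0,0,0,0,0,0.009,0,0,0,0,0,0,0,0,0,0,0,0,0,0,0,0,0]' 20
python3 -m crank '[0,0,0,0,0,0,0,0.6,0,0,0,0,0,0,1,0,0,0,0,0,0,1,0,0,0,0,0,0,1,0,0,0,0,0,0,1,0,0,0,0,0,0]'
```

```text
time_s: 20.62
tool_pos: [0.4889, 0.0224, -0.0125]
tool_rot: [0.0, 0.979, 0.202, 0.0]
ft_force: [-0.1, -0.8, 1.0]
opening: 0.0855
finger_force: 0.0
time_s: 21.12
tool_pos: [0.4896, 0.0223, -0.0113]
tool_rot: [0.0, 0.979, 0.202, 0.001]
ft_force: [-1.1, 0.9, 6.5]
opening: 0.0658
finger_force: 22.2
```

```bash
python3 -m crank '[1,0,0,0,0,0,0,1,0,0,-0.015,0,0,0,1,0,0,-0.03,0,0,0,1,0,0,-0.035,0,0,0,1,0,0,-0.035,0,0,0,1,0,0,-0.025,0,0,0,1,0,0,0,0,0,0]' 40
python3 go.py .6455 .0892 .13
```

```text
time_s: 21.7
tool_pos: [0.4926, 0.0222, 0.1343]
tool_rot: [0.002, 0.979, 0.202, 0.006]
ft_force: [1.5, 0.8, -0.3]
opening: 0.0658
finger_force: 45.2
pos [0.4926 0.0222 0.1343] tool shift mm [166.8  -1.1   6.2] rows 4.0
turn deg [ 0.33 -0.65 -0.04] open 0.06576270141797831 F [ 1.5  0.8 -0.3] t 21.7
```

```bash
python3 -m crank '[1,0.015,0,0,0,0,0,1,0.03,0,0,0,0,0,1,0.035,0,0,0,0,0,1,0.035,0,0,0,0,0,1,0.03,0,0,0,0,0,1,0.017,0,0,0,0,0,1,0.006,0,0,0,0,0,1,0,0,0,0,0,0]'
python3 -m crank '[1,0,0,0,0,0,0,1,0,0,0,0,0,0,1,0,0,0,0,0,0,1,0,0,0,0,0,0,1,0,0,0,0,0,0,1,0,0,0,0,0,0]'
python3 al.py .0533 .6455 .0892;python3 al.py .0533 .6455 .0892
```

```text
time_s: 22.37
tool_pos: [0.6427, 0.0893, 0.1256]
tool_rot: [-0.0, 0.979, 0.202, -0.001]
ft_force: [-0.9, -0.5, -0.8]
opening: 0.0657
finger_force: 45.1
time_s: 22.87
tool_pos: [0.6424, 0.0887, 0.1273]
tool_rot: [0.0, 0.979, 0.202, 0.0]
ft_force: [0.2, -1.0, -0.1]
opening: 0.0656
finger_force: 45.1
tcp [0.6424 0.0887 0.1273] held [0.6429 0.0894] 311.9416 foot [0.6457 0.0897] 174.62323
tool shift to foot [2.8 0.9 0. ]
tool shift to given [2.3 1.2 0. ]
tcp [0.6424 0.0887 0.1273] held [0.6429 0.0897] 312.53296 foot [0.6457 0.0897] 174.85748
tool shift to foot [2.6 1.1 0. ]
tool shift to given [2.1 1.5 0. ]
```

```bash
python3 -m crank '[1,0.0022,0.001,0.01,0,0,0,1,0,0,0.015,0,0,0,1,0,0,0.01,0,0,0,1,0,0,0,0,0,0,1,0,0,0,0,0,0,1,0,0,0,0,0,0,1,0,0,0,0,0,0,1,0,0,0,0,0,0]'
python3 al.py .0533 .6455 .0892;python3 al.py .0533 .6455 .0892
```

```text
time_s: 23.63
tool_pos: [0.6456, 0.0889, 0.0929]
tool_rot: [0.0, 0.979, 0.202, 0.001]
ft_force: [-0.8, -0.4, -1.2]
opening: 0.0651
finger_force: 45.1
tcp [0.6456 0.0889 0.0929] held [0.6459 0.0897] 311.0829 foot [0.6455 0.0894] 164.23923
tool shift to foot [-0.4  0.1 -0. ]
tool shift to given [-0.5  0.3 -0. ]
tcp [0.6456 0.0889 0.0928] held [0.6458 0.0899] 311.9979 foot [0.6455 0.0894] 164.11774
tool shift to foot [-0.5  0.3 -0. ]
tool shift to given [-0.6  0.5 -0. ]
```

```bash
python3 -m crank '[1,-0.0004,0.0003,0.005,0,0,0,1,0,0,0.005,0,0,0,1,0,0,0.004,0,0,0,1,0,0,0.002,0,0,0,1,0,0,0,0,0,0,1,0,0,0,0,0,0]'; python3 -m crank '[1,0,0,0.002,0,0,0,1,0,0,0.001,0,0,0,1,0,0,0,0,0,0,1,0,0,0,0,0,0]';  python3 -m crank '[1,0,0,0.0015,0,0,0,1,0,0,0,0,0,0,1,0,0,0,0,0,0]'
```

```text
time_s: 24.23
tool_pos: [0.6445, 0.0884, 0.0756]
tool_rot: [-0.0, 0.979, 0.202, -0.0]
ft_force: [0.4, -0.2, -0.9]
opening: 0.0654
finger_force: 45.1
time_s: 24.57
tool_pos: [0.6448, 0.0884, 0.0731]
tool_rot: [0.0, 0.979, 0.202, 0.0]
ft_force: [0.1, 0.7, -0.4]
opening: 0.0657
finger_force: 45.2
time_s: 24.82
tool_pos: [0.6452, 0.0885, 0.0729]
tool_rot: [0.0, 0.979, 0.202, 0.0]
ft_force: [-3.1, -0.5, 5.3]
opening: 0.066
finger_force: 45.7
```

```bash
python3 -m crank '[0,0,0,0,0,0,0,0,0,0,0,0,0,0,0,0,0,0,0,0,0,0,0,0,-0.015,0,0,0,0,0,0,-0.03,0,0,0,0,0,0,-0.035,0,0,0,0,0,0,-0.03,0,0,0,0,0,0,-0.01,0,0,0]'
python3 -m crank '[0,0,0,0,0,0,0,0,0,0,0,0,0,0,0,0,0,0,0,0,0,0,0,0,0,0,0,0,0,0,0,0,0,0,0]'
python3 chk.py .6455 .0892 .126 c3; python3 go.py .6078 .2555 .2
python3 - <<'E'
from h import *
img=ctrl.read_camera('wrist'); print('lid disc',fit('wrist',img,(.6078,.2555),C['lid']))
for n in N[:5]: print(n,[(round(q['confidence'],2),np.round(q['xy'])) for q in ctrl.place_of(n,'wrist')[:1]])
E
```

```text
time_s: 25.48
tool_pos: [0.6478, 0.0886, 0.1993]
tool_rot: [0.001, 0.979, 0.202, 0.005]
ft_force: [0.4, -0.3, 0.9]
opening: 0.0857
finger_force: 0.0
time_s: 25.9
tool_pos: [0.6436, 0.0883, 0.1889]
tool_rot: [-0.0, 0.979, 0.202, -0.002]
ft_force: [0.4, 0.1, -0.7]
opening: 0.0852
finger_force: 0.0
wrist -0.01 [0.64125 0.0892 ] 323.2434
wrist 0 [0.645   0.08895] 355.7636
wrist 0.004 [0.6465  0.08995] 361.78217
wrist 0.008 [0.64725 0.0902 ] 311.6012
top -0.01 [0.64425 0.08695] 162.60861
top 0 [0.6425  0.08845] 160.40659
top 0.004 [0.6415  0.08895] 159.2561
top 0.008 [0.64075 0.08895] 158.07462
pos [0.6441 0.0884 0.1898] tool shift mm [  32.8 -167.8  -10.1] rows 4.11
turn deg [-0.05  0.14 -0.04] open 0.0851000319028189 F [-0.1 -0.1  0.6] t 26.0
lid disc (array([0.6083 , 0.25525]), np.float32(217.34064))
catch_pan_center []
fine_sieve_center [(0.89, array([315., 206.]))]
medium_sieve_center [(0.72, array([318., 222.]))]
coarse_sieve_center [(0.79, array([314., 233.]))]
sieve_lid_knob [(0.73, array([ 92., 167.]))]
```

The coarse sieve is seated, with the rim at 0.126 m and axis (.645,.089). Lid next: fingers half closed, then down over the knob with the force watched.

```bash
python3 -m crank '[0,0.004,-0.02,0,0,0,0,0.3,0.007,-0.036,0,0,0,0,0.55,0.007,-0.038,0,0,0,0,0.55,0.007,-0.036,0.01,0,0,0,0.55,0.006,-0.026,0.02,0,0,0,0.55,0.002,-0.012,0.025,0,0,0,0.55,0,0,0.02,0,0,0,0.55,0,0,0.01,0,0,0]' 20
python3 -m crank '[0.55,0,0,0,0,0,0,0.55,0,0,0,0,0,0,0.55,0,0,0,0,0,0,0.55,0,0,0,0,0,0,0.55,0,0,0,0,0,0]'
python3 - <<'E'
from h import *
img=ctrl.read_camera('wrist'); q,s=fit('wrist',img,(.608,.2553),C['lid']); print(q,s)
k=ctrl.place_of(N[4],'wrist')[0]; print(k,hit('wrist',k['xy'],.036))
s,p,r=st(); print(p,(r.T@np.r_[q-p[:2],-.003-p[2]]*1000).round(1),s['opening'])
E
```

```text
time_s: 26.97
tool_pos: [0.6065, 0.2564, 0.1031]
tool_rot: [0.0, 0.979, 0.203, -0.002]
ft_force: [-0.1, -0.9, 0.6]
opening: 0.0381
finger_force: 0.0
time_s: 27.38
tool_pos: [0.6098, 0.2556, 0.1085]
tool_rot: [-0.0, 0.979, 0.202, 0.002]
ft_force: [0.3, -0.2, -0.3]
opening: 0.0387
finger_force: 0.0
[0.60775 0.2553 ] 160.94362
{'xy': [311.3, 243.2], 'confidence': 0.79} [0.60681097 0.25638637 0.036     ]
[0.60939243 0.25565018 0.10784095] [ -1.9  -0.3 110.8] 0.03866987770862386
```

```bash
python3 -m crank '[0.55,-0.0016,0,0.015,0,0,0,0.55,0,0,0.025,0,0,0,0.55,0,0,0.025,0,0,0,0.55,0,0,0.015,0,0,0,0.55,0,0,0.008,0,0,0,0.55,0,0,0,0,0,0,0.55,0,0,0,0,0,0]'
python3 -m crank '[0.55,0,0,0.004,0,0,0,0.55,0,0,0.003,0,0,0,0.55,0,0,0,0,0,0,0.55,0,0,0,0,0,0]'
python3 -m crank '[0.55,0,0,0.004,0,0,0,0.55,0,0,0.002,0,0,0,0.55,0,0,0,0,0,0,0.55,0,0,0,0,0,0]'
```

```text
time_s: 28.07
tool_pos: [0.6072, 0.2552, 0.0184]
tool_rot: [0.0, 0.979, 0.202, -0.0]
ft_force: [0.2, 0.4, -0.1]
opening: 0.0384
finger_force: 0.0
time_s: 28.4
tool_pos: [0.6075, 0.2552, 0.0121]
tool_rot: [-0.0, 0.979, 0.202, 0.0]
ft_force: [-0.4, -0.2, 1.1]
opening: 0.0385
finger_force: 0.0
time_s: 28.73
tool_pos: [0.6069, 0.255, 0.0052]
tool_rot: [0.0, 0.979, 0.202, -0.0]
ft_force: [-0.4, -0.2, -0.6]
opening: 0.0384
finger_force: 0.0
```

```bash
python3 -m crank '[0.55,0,0,0.003,0,0,0,0.55,0,0,0.003,0,0,0,0.55,0,0,0,0,0,0,0.55,0,0,0,0,0,0]'
python3 -m crank '[1,0,0,0,0,0,0,1,0,0,0,0,0,0,1,0,0,0,0,0,0,1,0,0,0,0,0,0,1,0,0,0,0,0,0]' 20
```

```text
time_s: 29.07
tool_pos: [0.6068, 0.255, -0.0009]
tool_rot: [0.0, 0.979, 0.202, -0.0]
ft_force: [-0.8, 0.2, 0.1]
opening: 0.0384
finger_force: 0.0
time_s: 29.48
tool_pos: [0.6072, 0.2552, -0.0003]
tool_rot: [-0.0, 0.979, 0.202, 0.0]
ft_force: [0.1, -0.3, 0.1]
opening: 0.0189
finger_force: 20.3
```

```bash
python3 -m crank '[1,0,0,0,0,0,0,1,0,0,-0.015,0,0,0,1,0,0,-0.03,0,0,0,1,0,0,-0.035,0,0,0,1,0,0,-0.035,0,0,0,1,0,0,-0.03,0,0,0,1,0,0,-0.015,0,0,0,1,0,0,0,0,0,0]' 40
python3 -m crank '[1,0,0,0,0,0,0,1,0,0,0,0,0,0,1,0,0,0,0,0,0]'
python3 go.py .645 .089 .16; python3 held.py .0153 .033
```

```text
time_s: 30.15
tool_pos: [0.6099, 0.2561, 0.1659]
tool_rot: [-0.001, 0.979, 0.202, 0.005]
ft_force: [0.3, 0.1, -0.9]
opening: 0.0186
finger_force: 39.1
time_s: 30.4
tool_pos: [0.6053, 0.2545, 0.156]
tool_rot: [0.0, 0.979, 0.202, -0.003]
ft_force: [0.4, 0.8, -1.0]
opening: 0.0186
finger_force: 39.1
pos [0.6053 0.2545 0.156 ] tool shift mm [-29.1 167.7  -4. ] rows 4.08
turn deg [-0.03  0.32 -0.04] open 0.018628211970307625 F [ 0.4  0.8 -1. ] t 30.4
held offset tool mm [ 0.9 -0.7 -0. ] 162.67142 open 0.018628211970307625 39.12468194961548
```

```bash
python3 -m crank '[1,-0.003,0.015,0,0,0,0,1,-0.005,0.028,0,0,0,0,1,-0.006,0.035,0,0,0,0,1,-0.006,0.035,0,0,0,0,1,-0.006,0.03,0,0,0,0,1,-0.004,0.018,0,0,0,0,1,-0.001,0.007,0,0,0,0,1,0,0,0,0,0,0]'
python3 -m crank '[1,0,0,0,0,0,0,1,0,0,0,0,0,0,1,0,0,0,0,0,0,1,0,0,0,0,0,0,1,0,0,0,0,0,0,1,0,0,0,0,0,0]'
cat > al2.py <<'E'
from h import *
s,p,r=st(); img=ctrl.read_camera('wrist'); cv2.imwrite('pics/lid.png',img)
q,a1=fit('wrist',img,p[:2],[(.033,p[2]+.0153)],.006); q2,_=fit('wrist',img,p[:2],[(.033,p[2]+.0153),(.033,p[2]+.0103)],.006)
print(p.round(4),'held',q,q2,a1,'foot',fit('wrist',img,(.6455,.0892),[(.043,.004)],.006))
print('tool shift',(r.T@np.r_[np.array([.6452,.089])-q,0]*1000).round(1))
E
python3 al2.py; python3 al2.py
```

```text
time_s: 31.12
tool_pos: [0.645, 0.0865, 0.1584]
tool_rot: [-0.0, 0.98, 0.201, -0.001]
ft_force: [0.4, -0.3, -0.7]
opening: 0.0187
finger_force: 39.2
time_s: 31.62
tool_pos: [0.6451, 0.0893, 0.1596]
tool_rot: [-0.0, 0.979, 0.203, 0.0]
ft_force: [0.6, 0.5, -1.7]
opening: 0.0187
finger_force: 39.2
[0.6451 0.0893 0.1596] held [0.64531234 0.09002755] [0.64531234 0.09002755] 141.94896 foot (array([0.6455 , 0.08945]), np.float32(159.81093))
tool shift [-0.5  0.9 -0. ]
[0.6451 0.0891 0.1596] held [0.64532669 0.08985217] [0.64532669 0.08985217] 142.02155 foot (array([0.64575, 0.08945]), np.float32(156.73218))
tool shift [-0.5  0.7 -0. ]
```

```bash
python3 -m crank '[1,-0.0003,0.0005,0.008,0,0,0,1,0,0,0.01,0,0,0,1,0,0,0.01,0,0,0,1,0,0,0.002,0,0,0,1,0,0,0,0,0,0,1,0,0,0,0,0,0,1,0,0,0,0,0,0,1,0,0,0,0,0,0]'; python3 al2.py
python3 -m crank '[1,0,0,0.004,0,0,0,1,0,0,0.004,0,0,0,1,0,0,0.002,0,0,0,1,0,0,0,0,0,0,1,0,0,0,0,0,0]'
```

```text
time_s: 32.38
tool_pos: [0.6455, 0.088, 0.1303]
tool_rot: [0.0, 0.979, 0.202, 0.001]
ft_force: [0.7, 0.2, -1.0]
opening: 0.0183
finger_force: 39.2
[0.6455 0.088  0.1303] held [0.64578244 0.08900839] [0.64753244 0.08975839] 137.04622 foot (array([0.64575, 0.08945]), np.float32(141.9654))
tool shift [-0.5 -0.2 -0. ]
time_s: 32.85
tool_pos: [0.6448, 0.088, 0.1191]
tool_rot: [-0.0, 0.979, 0.202, -0.0]
ft_force: [-0.6, 0.2, -1.1]
opening: 0.0186
finger_force: 39.2
```

```bash
python3 -m crank '[1,0,0,0.002,0,0,0,1,0,0,0.0015,0,0,0,1,0,0,0,0,0,0,1,0,0,0,0,0,0]';  python3 -m crank '[1,0,0,0.0015,0,0,0,1,0,0,0,0,0,0,1,0,0,0,0,0,0]'
```

```text
time_s: 33.18
tool_pos: [0.6451, 0.088, 0.116]
tool_rot: [-0.0, 0.979, 0.202, -0.0]
ft_force: [-0.0, -0.8, -0.6]
opening: 0.0187
finger_force: 39.3
time_s: 33.43
tool_pos: [0.6457, 0.0881, 0.1157]
tool_rot: [0.0, 0.979, 0.202, 0.001]
ft_force: [-1.3, 0.2, 4.2]
opening: 0.0187
finger_force: 39.4
```

The lid touched down exactly where predicted. Release and retreat.

```bash
python3 -m crank '[0.55,0,0,0,0,0,0,0.55,0,0,0,0,0,0,0.55,0,0,0,0,0,0,0.55,0,0,-0.01,0,0,0,0.55,0,0,-0.02,0,0,0,0.55,0,0,-0.03,0,0,0,0.55,0,0,-0.03,0,0,0,0.55,0,0,-0.015,0,0,0]'
python3 -m crank '[0.5,0,0,0,0,0,0,0.5,0,0,0,0,0,0,0.5,0,0,0,0,0,0,0.5,0,0,0,0,0,0,0.5,0,0,0,0,0,0,0.5,0,0,0,0,0,0,0.5,0,0,0,0,0,0]'
python3 - <<'E'
from h import *
img=ctrl.read_camera('wrist'); cv2.imwrite('pics/end.png',img)
for z in (.121,.127,.131,.135,.141): print(z,fit('wrist',img,(.645,.089),[(.033,z)],.006))
print('foot',fit('wrist',img,(.6455,.0892),[(.043,.004)],.006))
S=[.6452,.089]
for cam in ('wrist','side','top'):
    ctrl.read_camera(cam)
    print(cam,'expected',proj(cam,[S+[z] for z in(.015,.041,.073,.105,.152)]).round(0).tolist())
    for n in N: print(n,[(round(q['confidence'],2),np.round(q['xy'],0)) for q in ctrl.place_of(n,cam)[:1]])
E
```

```text
time_s: 34.1
tool_pos: [0.6468, 0.0881, 0.2248]
tool_rot: [0.0, 0.979, 0.202, 0.003]
ft_force: [1.8, -0.9, 0.7]
opening: 0.0387
finger_force: 0.0
time_s: 34.68
tool_pos: [0.6447, 0.088, 0.2184]
tool_rot: [-0.0, 0.979, 0.202, -0.001]
ft_force: [-0.2, 0.4, 0.6]
opening: 0.0425
finger_force: 0.0
0.121 (array([0.64425, 0.088  ]), np.float32(167.39565))
0.127 (array([0.64525, 0.08825]), np.float32(176.572))
0.131 (array([0.6465, 0.089 ]), np.float32(171.60107))
0.135 (array([0.64725, 0.08975]), np.float32(147.62741))
0.141 (array([0.648  , 0.08775]), np.float32(118.67846))
foot (array([0.646  , 0.08945]), np.float32(177.77037))
wrist expected [[313.0, 197.0], [313.0, 202.0], [313.0, 211.0], [313.0, 221.0], [313.0, 241.0]]
catch_pan_center []
fine_sieve_center []
medium_sieve_center []
coarse_sieve_center []
sieve_lid_knob [(0.86, array([312., 239.]))]
sedum_pot []
large_clay_pot [(0.91, array([ 59., 378.]))]
small_clay_pot [(0.95, array([329.,  36.]))]
side expected [[310.0, 227.0], [309.0, 216.0], [309.0, 203.0], [308.0, 189.0], [308.0, 167.0]]
catch_pan_center [(0.78, array([308., 226.]))]
fine_sieve_center [(0.82, array([307., 216.]))]
medium_sieve_center [(0.64, array([306., 203.]))]
coarse_sieve_center [(0.74, array([308., 189.]))]
sieve_lid_knob [(0.92, array([304., 168.]))]
sedum_pot [(0.77, array([221., 332.]))]
large_clay_pot [(0.72, array([426., 313.]))]
small_clay_pot [(0.65, array([248., 229.]))]
top expected [[385.0, 176.0], [387.0, 173.0], [389.0, 169.0], [392.0, 165.0], [397.0, 159.0]]
catch_pan_center [(0.72, array([383., 176.]))]
fine_sieve_center []
medium_sieve_center []
coarse_sieve_center []
sieve_lid_knob [(0.91, array([398., 155.]))]
sedum_pot [(0.7, array([199., 173.]))]
large_clay_pot [(0.84, array([294., 338.]))]
small_clay_pot [(0.57, array([359., 113.]))]
```

Everything sits where expected in all three views, and the pots have not moved. Handing in.

```bash
python3 -c "
from plant import ctrl
print(ctrl.finish_job())"
```

```text
the job is handed in; nothing more can be done
None
```

The sieve stack is built on the catch pan (fine, medium, coarse, lid) and handed in at about 35 s; touch-down heights and the last camera checks fit every piece being seated and the pots unmoved, but no verdict came back, the first try at the medium sieve slipped and nudged it about 10 mm, and I viewed 15 pictures against the limit of 14.

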